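# Take the blue-handled roller off its peg and stand it in the mixing tub

## Task

In this laminating shop, take the blue-handled roller off the bench pegboard: lift it a little so that its slotted end clears the peg's upturned tip, and slide it off. Then lower it, roller end down, into the open white mixing tub and let go only when it is all but standing on the tub's floor; do not drop it in. Leave the grey-handled roller hanging where it is.

Things in the scene. Friction and masses are not known exactly. Their poses are not given: they have to be found in the camera images.
- blue_roller_center (a point): Blue-handled roller, 152 mm long, hung upright; its centre, half-way up. z up, x along the peg, y across. Head: loop 36 wide (y), 12 thick (x), top at z +76; slot 18 wide, 32 high, through along x, centred at z +50, its top edge on the peg. Pinch the head across y at slot height: fingers straddle the peg. Handle 28 wide; at the foot a roller 70 long (y), 22 thick, bottom at z -76. 0.16 kg.
- pegboard: Fixed brown pegboard, 362 mm wide, 225 high. Origin on the bench under its front face's middle; x out of that face, away from the robot. Three level 6 mm pegs along x at y -110, 0, 110, axes 200 up, end at x 86 in a tip turned up 10 above the bar; tools hang at x 40-58 in any order (blue, grey, yellow spreader 72 wide). Lift 10 to 26 (best 18) to slide off; free past x 95.
- tub_floor (a point): Fixed open round white mixing tub on the bench, left or right of the pegboard (a closed orange pail, 98 high, 140 across, on the other side). This point: centre of the inner floor, 5 mm above the bench; z up. Rim 85 mm above it; inside 120 mm across at the floor, 132 at the rim; 140 outside.
- grey_roller_center (a point): The other roller, same shape and size (mm) as the blue one but with a grey handle; its centre, same axes. It must stay hanging where it is.
There are look-alikes about, which are no part of the job. What is shaped like the part that bears blue_roller_center but yellow is not meant.

How it is judged (in metres and radians):
On the way, in this order (a step that is already met when the one before it is completed fails the run):
1. the blue-handled roller is held and has slid off its peg, past the tip (x of blue_roller_center in the frame of pegboard above 0.09 m and height (world z) of blue_roller_center above 0.1 m and contact force between the fingers and blue_roller above 0.5 N), for 0.1 s.
2. still held, it is inside the tub with its roller end within 35 mm of the tub's floor (horizontal distance between blue_roller_center and tub_floor below 0.055 m and z of blue_roller_center in the frame of tub_floor below 0.111 m and angle between blue_roller_center's own z axis and vertical below 0.7 rad and contact force between the fingers and blue_roller above 0.5 N), for 0.1 s.
At the end, for the whole second after the job is handed in: The blue-handled roller rests, let go, in the white tub with its roller end down: its centre within 60 mm of the tub's axis and below the rim, the handle up and leaning no more than 65 degrees, at rest; the grey-handled roller hangs within 30 mm of where it was (horizontal distance between blue_roller_center and tub_floor below 0.06 m and z of blue_roller_center in the frame of tub_floor below 0.085 m and angle between blue_roller_center's own z axis and vertical below 1.13 rad and linear speed of blue_roller below 0.03 m/s and distance of grey_roller_center from where it was at the start of the episode below 0.03 m); the robot touches nothing.
It fails at once if the grey-handled roller is moved by more than 30 mm (distance of grey_roller_center from where it was at the start of the episode above 0.03 m).
It also fails if it takes over 45 s, if anything falls off the work surface, if the arm or the gripper's body presses on something with over 40 N, if the wrist force passes 120 N, or if a joint passes its speed limit or range.

## Robot

A 7-joint arm with a two-finger parallel gripper is mounted at the origin on the work surface. World frame = base frame: x ahead of the robot, y to its left, z up, the work surface at z = 0. Lengths are in mm, angles in rad, forces in N, time in s.
With the tool pointing down it reaches from about 400 to 875 mm from the base axis. Payload 19.3 kg.
Tool frame: the origin (TCP) lies at the very end of the fingers, on their centre line; the grasp point (between the pads) lies 19 mm behind it (grip_point_offset is the z of the grasp point in the tool frame, in mm); z points along the fingers, y is the line along which they close (so a half turn about z gives the same grasp; the last joint's range is limited). The gripper opens to 85 mm and grips with 20 to 120 N. Pads are 22 mm wide; open, the fingers measure 114 mm over their backs; the gripper's body (76 mm by 85 mm) begins 54 mm behind the grasp point. The pads swing forward as they close: fully open they stand 13 mm farther back than shut.
Start: joints at [1.273, 0.521, -0.036, 1.599, 0.021, 1.021, -0.113], TCP at [141.119, -608.851, 231.291] pointing down, gripper open.
Joint ranges: [-2.91, 2.91], [-0.3, 2.13], [-1.5, 1.42], [0.17, 2.43], [-1.26, 4.41], [0.16, 1.93], [-2.52, 2.52]. Speed limits (rad/s): [1.89, 1.89, 2.39, 2.39, 3.01, 3.01, 3.01].

## Interface

Orientations are given as a 3x3 rotation matrix whose columns are the frame's x, y, z axes.
In Python, from workcell import movep, movel, goto_joints, open_gripper, clamp, wait, inverse_kinematics, read_state, camera, PlanningError, finish_job, grip_point_offset gives the robot as it stands. Calls block until the motion is done:
- movep(position, orientation): joint-space move of the TCP to a pose.
- movel(position, frame=None, max_speed=150, guard=None): straight line of the TCP; frame=None keeps the orientation; max_speed is the mean speed in mm/s. With guard (N) it stops when the force on the tool has changed by that much, and returns True; else False.
- goto_joints(angles): joint-space move.
- open_gripper() and clamp(): open the fingers fully, or close them until they stop; the grip force is fixed at half the most.
- wait(seconds).
- inverse_kinematics(position, orientation): joint angles nearest the present ones, or None.
- read_state(): the state.
- camera(name): name is "scene" or "side" or "wrist"; returns a dict with "image" (480x640x3 uint8, blue, green, red), "range_z" (480x640 float32, mm along the optical axis (not along the pixel's ray), 0 where there is no reading), "fx", "fy", "cx", "cy" (pixels), "cam_to_world" (4x4, takes a point from camera to world coordinates). Camera axes: x right, y up, looking along -z (the intrinsics and any distortion apply to the point x, -y, -z); pixel columns grow to the right and rows downward; lengths in mm; the calibration is good to about 2 mm. A picture is of the moment at which its call begins.
A pose or a line that the arm cannot do raises PlanningError and nothing moves.
- finish_job(): hands the job in; it is judged then, once.
The state is a dict: "time": time; "qpos": joint angles; "qvel": joint speeds; "joint_efforts": joint torques, N m; "eef_pos": TCP position; "tool_rot": TCP orientation; "ft_force": force on the tool from outside, world axes, zero at the start; "torque": the same for the moment, N m; "finger_gap": finger opening in mm; "gripper_force": force on a finger pad.
Only numpy, scipy, OpenCV 4.12 (cv2) and the standard library are available. Lean on these libraries where they do the work, as an engineer would, in place of code of your own. Each camera call takes 0.05 s, during which the arm holds its last target. There are 200 camera calls.

## Working session

There is one attempt and no reset: what is moved stays moved. The work goes in short steps, each a Python script; the robot and the scene stay as the last script left them, time stands still between calls to the robot, and variables do not carry over. Pictures are saved under pics/ and viewed, at most 10 in all, crops included, and the job is handed in when it is done.

```bash
mkdir -p pics; cat > h.py <<'E'
import numpy as np, cv2
from workcell import *
def pts(c):
    z=c["range_z"].astype(float); v,u=np.mgrid[0:480,0:640]
    P=np.stack([(u-c["cx"])/c["fx"]*z,-(v-c["cy"])/c["fy"]*z,-z,np.ones_like(z)],-1)
    W=(P@c["cam_to_world"].T)[...,:3]; W[z==0]=np.nan; return W
E
python3 - <<'E'
from h import *
for n in("scene","side"):
    c=camera(n); cv2.imwrite(f"pics/{n}0.png",c["image"]); np.savez(f"{n}0.npz",**c)
    print(n,c["cam_to_world"].round(2).tolist(),c["fx"],[k for k in c])
print(read_state()["time"],read_state()["tool_rot"])
E
```

```text
scene [[-0.46, -0.68, 0.57, 1150.38], [0.89, -0.36, 0.28, 315.01], [0.01, 0.64, 0.77, 940.14], [0.0, 0.0, 0.0, 1.0]] 545.7370478920219 ['image', 'range_z', 'fx', 'fy', 'cx', 'cy', 'cam_to_world']
side [[-0.99, 0.11, -0.07, 455.08], [-0.13, -0.75, 0.65, 807.98], [0.02, 0.65, 0.76, 1011.53], [0.0, 0.0, 0.0, 1.0]] 577.3789894729736 ['image', 'range_z', 'fx', 'fy', 'cx', 'cy', 'cam_to_world']
0.1 [[ 9.74166901e-01  2.25829058e-01 -2.92651940e-04]
 [ 2.25829239e-01 -9.74166412e-01  9.78378931e-04]
 [-6.41452980e-05 -1.01919374e-03 -9.99999479e-01]]
```

View pics/scene0.png

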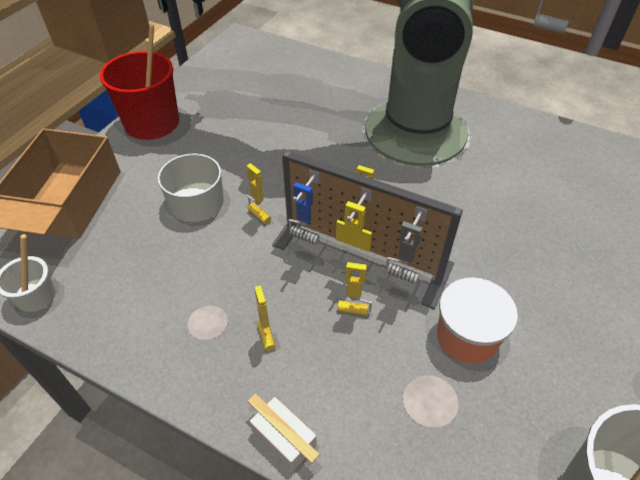

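View pics/side0.png

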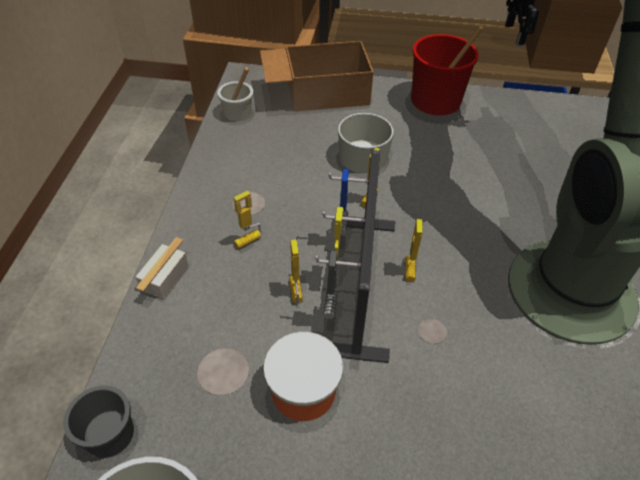

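Candidates in the scene view:
- Blue roller hanging at (302,198): matches the description.
- Grey roller hanging at (410,242): must stay where it is.
- Yellow spreader at (354,225).
- Yellow roller look-alikes standing at (256,195), (355,290), (264,320) and behind the board at (366,172).

The white tub is at (192,188), left of the board in this view. The other open pots, at (25,285), (140,95) and (620,450), are clutter.

```bash
cat > loc.py <<'E'
from h import *
from scipy.optimize import least_squares
def circ(P):
    f=lambda p:np.hypot(P[:,0]-p[0],P[:,1]-p[1])-p[2]
    r=least_squares(f,[*P[:,:2].mean(0),66],loss="soft_l1"); return r.x
for n in("scene","side"):
    c=dict(np.load(n+"0.npz")); W=pts(c); I=c["image"]; hsv=cv2.cvtColor(I,cv2.COLOR_BGR2HSV)
    H,S,V=hsv[...,0],hsv[...,1],hsv[...,2]
    near=(W[...,2]>60)&(W[...,2]<260)
    box=np.zeros((480,640),bool)
    if n=="scene": box[170:230,285:320]=1
    else: box[150:230,330:360]=1
    m=box&near&(H>100)&(H<130)&(S>120)
    B=W[m]; print(n,"blue n",len(B),"pct",np.percentile(B,[2,50,98],axis=0).round(1).tolist(), "top",np.median(B[B[:,2]>np.percentile(B[:,2],85)],0).round(1))
    # tub rim
    box[:]=0
    if n=="scene": box[145:225,150:232]=1
    else: box[105:175,330:400]=1
    t=box&(W[...,2]>82)&(W[...,2]<97)&(S<60); T=W[t]
    print(" tub",circ(T).round(1),len(T),np.median(T[:,2]).round(1))
    if n=="scene":
        m=(H>5)&(H<20)&(S>70)&(W[...,2]>60)&(W[...,2]<222); m[:155]=0;m[290:]=0;m[:,:283]=0;m[:,465:]=0
        F=W[m]; F=F[(F[:,0]>200)]
        rng=np.random.default_rng(0)
        q=np.polyfit(F[:,1],F[:,0],1)
        for _ in range(15):
            r=F[:,0]-np.polyval(q,F[:,1]); k=abs(r-np.median(r))<max(4,1.5*np.median(abs(r))); q=np.polyfit(F[k,1],F[k,0],1)
        print(" board n",k.sum(),"x=a*y+b",q,"resid",np.std(r[k]),"y",np.percentile(F[k,1],[1,99]))
        g=np.zeros_like(m); g[225:260,398:422]=1; g&=(W[...,2]>100)
        print(" grey",np.nanmedian(W[g],0).round(1))
    x=I[150:270,270:430] if n=="scene" else I[130:290,310:400]
    cv2.imwrite(f"pics/{n}crop.png",cv2.resize(x,None,fx=3.7,fy=3.7,interpolation=cv2.INTER_CUBIC))
E
python3 loc.py
```

```text
scene blue n 466 pct [[508.7, -73.7, 126.8], [517.9, -54.7, 173.5], [521.3, -40.9, 215.7]] top [513.8 -57.8 214.4]
 tub [ 489.8 -364.9   67.5] 605 89.3
 board n 5720 x=a*y+b [-2.26230726e-02  4.59800841e+02] resid 1.2808670492158494 y [-114.61327873  214.78333858]
 grey [515.7 162.1 170.9]
side blue n 209 pct [[508.3, -75.6, 135.7], [513.3, -46.4, 190.3], [519.0, -39.9, 216.2]] top [515.1 -59.5 214.9]
 tub [ 491.  -365.5   67.4] 449 88.7
```

View pics/scenecrop.png

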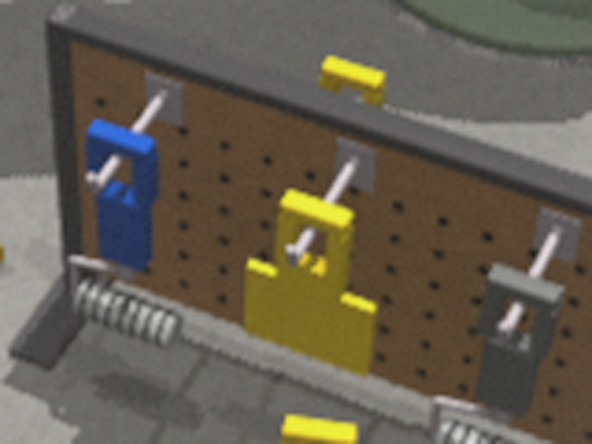

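The crop confirms the blue roller on the first peg (crop ≈(125,190)), hanging upright, with grey on the third (520,340). Next I approach from above and check with the wrist camera.

```bash
cat >> h.py <<'E'
s=0.0226; N=np.array([1,s,0]); R=np.array([[1,s,0],[s,-1,0],[0,0,-1.]]).astype(float); R[:,:2]/=np.hypot(1,s)
B=np.array([514.,-58.3,137.5]); TUB=np.array([490.5,-365.2,4.5])
E
python3 - <<'E'
from h import *
W=pts(dict(np.load("scene0.npz")))
k=(W[...,0]>535)&(W[...,0]<640)&(W[...,1]>-130)&(W[...,1]<30)&(W[...,2]>25)
P=W[k]; 
for y in range(-130,30,20):
    q=P[(P[:,1]>=y)&(P[:,1]<y+20)]
    if len(q): print(y,len(q),q.min(0).round(),q.max(0).round())
p=read_state()["eef_pos"]
movel([p[0],p[1],380],max_speed=250)
movep([B[0],B[1],300],R)
c=camera("wrist"); Wr=pts(c); cv2.imwrite("pics/w1.png",c["image"])
hsv=cv2.cvtColor(c["image"],cv2.COLOR_BGR2HSV)
m=(hsv[...,0]>100)&(hsv[...,0]<130)&(hsv[...,1]>120)&(Wr[...,2]>204)&(Wr[...,2]<225)
print(m.sum(),np.percentile(Wr[m],[2,50,98],axis=0).round(1).tolist(),read_state()["eef_pos"],read_state()["time"])
E
```

```text
-70 22 [536. -60. 200.] [547. -55. 216.]
911 [[509.1, -75.4, 206.2], [515.4, -58.5, 212.6], [519.8, -42.1, 214.0]] [514.01977165 -59.00889811 299.97542077] 3.275
```

View pics/w1.png

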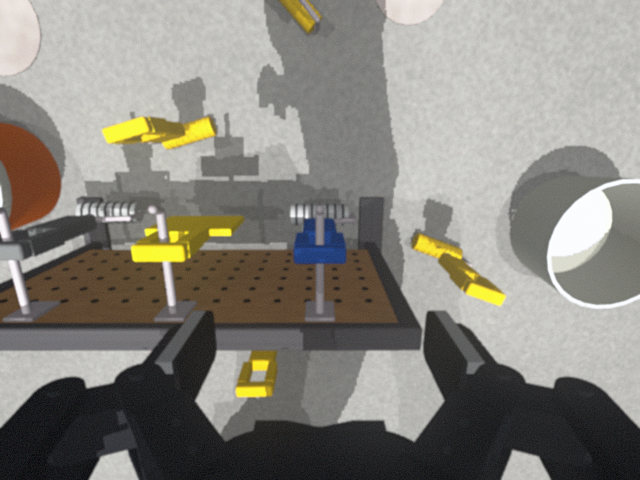

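The blue head sits at (320,240), centred between the fingers, with a clear way out along the peg. Descending to grasp it.

```bash
python3 - <<'E'
from h import *
p=np.array([514.4,-58.9,0])
print(movel(p+[0,0,167.5],max_speed=120,guard=15))
clamp(); r=read_state(); print(r["finger_gap"],r["gripper_force"],r["ft_force"],r["eef_pos"])
movel(p+[0,0,185.5],max_speed=60)
r=read_state(); print(r["finger_gap"],r["gripper_force"],r["ft_force"])
print(movel(p+[0,0,185.5]+62*N,max_speed=80,guard=25))
r=read_state(); print(r["finger_gap"],r["gripper_force"],r["ft_force"],r["eef_pos"],r["time"])
c=camera("scene"); cv2.imwrite("pics/s2.png",c["image"])
E
```

```text
False
35.25268840150517 59.25280764698982 [-0.63238833  1.26304263  5.29699986] [514.55782254 -58.8225424  167.74304155]
35.397213560780145 59.84595403075218 [-0.72301642  1.03091879 -1.57523653]
False
35.343572404549235 59.84582215547562 [-0.22191093 -0.01969625 -2.0065635 ] [576.01133664 -57.5306805  185.42414171] 6.4167
```

View pics/s2.png

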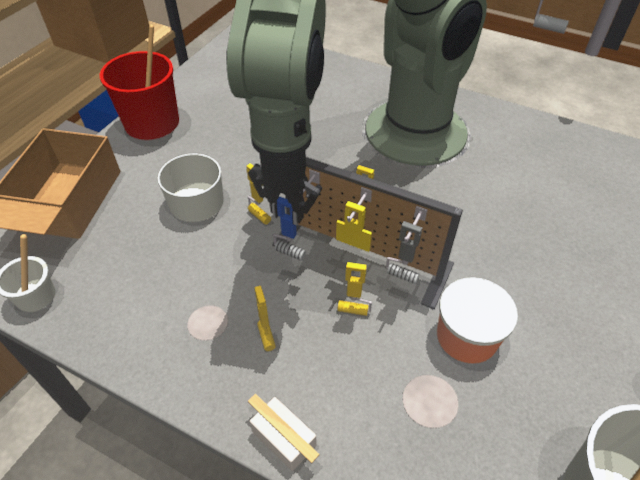

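Off the peg and held: the blue roller is at (287,215), upright, and the grey one hasn't moved. Now to the tub.

```bash
python3 - <<'E'
from h import *
p=read_state()["eef_pos"]
movel([p[0],p[1],310],max_speed=200)
movel([TUB[0],TUB[1],310],max_speed=200)
movel([TUB[0],TUB[1],240],max_speed=120)
c=camera("side"); W=pts(c); 
hsv=cv2.cvtColor(c["image"],cv2.COLOR_BGR2HSV)
m=(hsv[...,0]>100)&(hsv[...,0]<130)&(hsv[...,1]>120)&(abs(W[...,0]-490)<60)&(abs(W[...,1]+365)<60)
for a in range(100,300,30):
    q=W[m&(W[...,2]>a)&(W[...,2]<a+30)]
    if len(q): print(a,len(q),np.median(q,0).round(1))
cv2.imwrite("pics/d3.png",c["image"]); r=read_state(); print(r["eef_pos"],r["finger_gap"],r["time"])
E
```

```text
190 35 [ 490.9 -353.8  208.6]
220 23 [ 490.8 -352.8  228.4]
[ 490.94325087 -365.30903165  240.88995702] 35.22657156850978 9.775
```

View pics/d3.png

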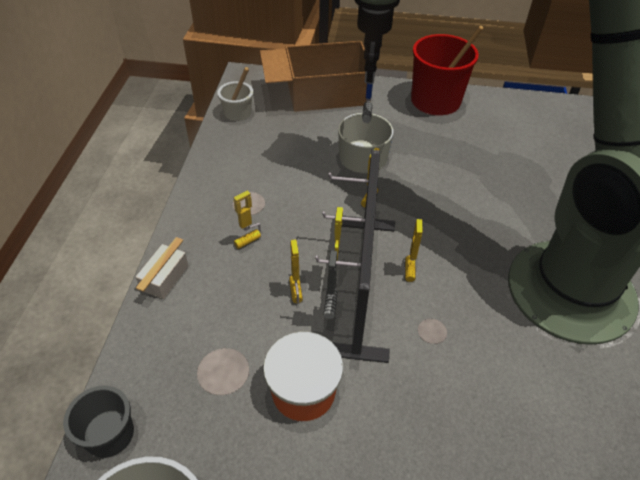

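The roller hangs vertical, x ≈ 491 at two heights, over the middle of the tub at (367,110). Lowering it now.

```bash
python3 - <<'E'
from h import *
t=lambda z:[TUB[0],TUB[1],z]
print(movel(t(125),max_speed=80,guard=12)); wait(0.2)
print(movel(t(108),max_speed=20,guard=4))
r=read_state(); print(r["eef_pos"],r["ft_force"],r["finger_gap"]); wait(0.3)
c=camera("scene"); cv2.imwrite("pics/s4.png",c["image"][100:300,100:400])
print(read_state()["time"])
E
```

```text
False
True
[ 490.57310988 -365.10731972  111.89493986] [-0.63361809  0.47399127  8.27093197] 35.37924328594996
12.55
```

View pics/s4.png

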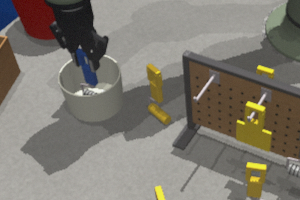

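Touchdown at TCP z 111.9 (about 111 expected), with the roller standing in the tub at crop (90,85). Now releasing and retreating straight up.

```bash
python3 - <<'E'
from h import *
open_gripper(); wait(0.4)
movel([TUB[0],TUB[1],300],max_speed=100)
wait(1)
c=camera("scene"); cv2.imwrite("pics/s5.png",cv2.resize(c["image"][130:300,130:470],None,fx=2,fy=2)); W=pts(c)
hsv=cv2.cvtColor(c["image"],cv2.COLOR_BGR2HSV)
m=(hsv[...,0]>100)&(hsv[...,0]<130)&(hsv[...,1]>120)&(abs(W[...,0]-490)<90)&(abs(W[...,1]+365)<90)
print(m.sum(),np.percentile(W[m],[2,50,98],axis=0).round(1).tolist())
g=np.zeros((480,640),bool); g[225:260,398:422]=1; g&=(W[...,2]>100); print(np.nanmedian(W[g],0).round(1))
r=read_state(); print(r["time"],r["ft_force"])
E
```

```text
412 [[484.7, -379.3, 71.0], [493.4, -359.5, 119.2], [497.5, -345.7, 161.3]]
[515.8 162.1 170.7]
16.5833 [-0.2851654   0.53207283 -0.12253531]
```

View pics/s5.png

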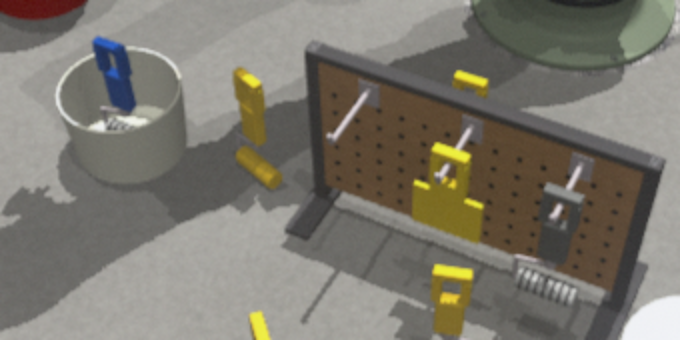

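The blue roller stands free in the tub at (115,75), the grey one is where it was at (560,220), and the arm is clear.

```bash
python3 -c "
from workcell import *
print(finish_job())"
```

```text
the job is handed in; nothing more can be done
None
```

The blue-handled roller is standing roller end down in the white tub, let go after touchdown, the grey-handled roller measured unmoved on its peg, and the job was handed in at about 17 s (no verdict came back).

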